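Swap two mixed-up hardware boxes between job trays and lock the matching low boxes on top

TASK

The tall hardware boxes of two prosthesis builds stand in each other's trays: change them over, blue lid into the box pocket of the blue tray and orange lid into that of the orange tray, parking one on the free rubber mat or clear bench on the way, since a pocket holds only one. Also stack each low clear box on the tall box of its own colour, fully down over the lid's lugs. The boxes are full of loose rivets: keep them upright, set them down without dropping them, and leave the two cuffs and the glue jar where they are.

Things in the scene. Friction and masses are not known exactly. Their poses are not given: they have to be found in the camera images.
- blue_box: Tall box: grey body, all-blue lid, 54 (x) x 100 (y) x 50 mm high, 0.28 kg; grip it across its 54 mm width (x). Origin: centre of its underside. Four tapered round lugs rise 5 mm above the lid at x = +-16, y = +-28 mm (12 mm across at the foot, 7 at the top). Starts in the box pocket of the orange tray.
- orange_box: Tall box: grey body, all-orange lid, 54 (x) x 100 (y) x 50 mm high, 0.28 kg; grip it across its 54 mm width (x). Origin: centre of its underside. Four tapered round lugs rise 5 mm above the lid at x = +-16, y = +-28 mm (12 mm across at the foot, 7 at the top). Starts in the box pocket of the blue tray.
- blue_low_box: Low box: clear frosted body, white lid with blue band, blue latches, 54 (x) x 80 (y) x 32 mm high plus 5 mm lugs, 0.13 kg; grip across x. Origin: centre of underside. Four 17 mm square recesses, 6 mm deep, under it at x = +-16, y = +-28 mm drop over a tall box's lugs (2.5 mm play, draws in from 4 mm) when centred and parallel, either way round; it then lies on the lid, 50 mm above that box's origin.
- orange_low_box: Low box: clear frosted body, white lid with orange band, orange latches, 54 (x) x 80 (y) x 32 mm high plus 5 mm lugs, 0.13 kg; grip across x. Origin: centre of underside. Four 17 mm square recesses, 6 mm deep, under it at x = +-16, y = +-28 mm drop over a tall box's lugs (2.5 mm play, draws in from 4 mm) when centred and parallel, either way round; it then lies on the lid, 50 mm above that box's origin.
- blue_tray: Shallow blue tray, fixed, 86 (x) x 216 (y) mm, floor 3 mm thick, rim and divider 10 mm high, 4 mm thick. Origin: centre of underside. Box pocket 78 (x) x 124 (y) mm centred at y = -42 mm takes one tall box, y along tray y (either way round), 12 mm free on each side. Cuff pocket 78 x 80 mm centred at y = +64 mm holds the black cuff.
- orange_tray: Shallow orange tray, fixed, 86 (x) x 216 (y) mm, floor 3 mm thick, rim and divider 10 mm high, 4 mm thick. Origin: centre of underside. Box pocket 78 (x) x 124 (y) mm centred at y = -42 mm takes one tall box, y along tray y (either way round), 12 mm free on each side. Cuff pocket 78 x 80 mm centred at y = +64 mm holds the white cuff.
- mat: Free black rubber work mat, fixed flat on the bench in the row nearer the robot, 100 (x) x 120 (y) x 2 mm. Origin: centre of its underside. Nothing lies on it: there is room for one tall box set parallel to it.
- black_cuff: Black printed forearm cuff, loose, an arch 60 (x) x 65 (y) mm and 17 mm high, lying arch up in the cuff pocket of the blue tray. Origin: centre of its underside. Bystander: leave it alone.
- white_cuff: White printed forearm cuff, loose, an arch 60 (x) x 65 (y) mm and 17 mm high, lying arch up in the cuff pocket of the orange tray. Origin: centre of its underside. Bystander: leave it alone.
- glue_jar: Small round jar, green, loose, standing on the bench in the row nearer the robot, 44 mm across, 54 mm high. Origin: centre of its underside. Bystander: leave it alone.
Mind the look-alikes: they are no part of the job. Leave any green or yellow look-alike of the blue_box alone.

How it is judged:
By the outcome, as a careful person would: the job done as asked, in the order asked, and still so for the second after the job is handed in, with the robot touching nothing.
It also fails if it takes over 131 s, if anything falls off the work surface, if the arm or the gripper's body presses on something with over 40 N, if the wrist force passes 120 N, or if a joint passes its speed limit or range.

ROBOT

A 6-joint arm with a two-finger parallel gripper is mounted at the origin on the work surface. World frame = base frame: x ahead of the robot, y to its left, z up, the work surface at z = 0. Lengths are in mm, angles in rad, forces in N, time in s.
With the tool pointing down it reaches from about 350 to 875 mm from the base axis. Payload 4.2 kg.
Tool frame: the origin (TCP) lies at the very end of the fingers, on their centre line; the grasp point (between the pads) lies 19 mm behind it; z points along the fingers, y is the line along which they close (so a half turn about z gives the same grasp; the last joint's range is limited). The gripper opens to 85 mm and grips with 20 to 120 N. Pads are 22 mm wide; open, the fingers measure 114 mm over their backs; the gripper's body (76 mm by 85 mm) begins 54 mm behind the grasp point. The pads swing forward as they close: fully open they stand 13 mm farther back than shut.
Start: joints at [-0.89, 0.385, 0.008, 0, -1.194, -0.259], TCP at [255.89, -570.193, 231.312] pointing down, gripper open.
Joint ranges: [-3.14, 3.14], [-1.21, 2.06], [-1.07, 1.41], [-3.16, 2.05], [-2.99, -0.16], [-3.1, 3.1]. Speed limits (rad/s): [2.79, 2.79, 3.14, 3.14, 3.14, 3.14].

INTERFACE

Orientations are given as a unit quaternion [x, y, z, w].
In Python, from bench import arm, optics gives the robot as it stands. The module is installed in compiled form; this text tells all that it offers.
- The arm moves only by the tool step_arm, never from a script. Its argument "motion" is a list of rows, each an object with "dr": the turn, a rotation vector about the tool's x, y, z in units of 8 degrees (1.0 is 8 degrees), a list of three; "slide": the shift along the tool's x, y, z in mm, a list of three; "jaw": the finger opening in mm, from 0 to 85.4. A call has exactly 8 rows; each row is the pose to reach, as a shift and turn from the pose commanded when the call began, along the tool's axes at that moment; what a row does not reach only later rows make up. A row lasts 1/8 s, in which the tool goes at most 62.5 mm and 10.7 degrees, less where a joint would pass 70% of its speed; a pose out of reach is approached as far as the arm can. A call with a gripper value outside its range is refused whole. The fingers move at their own pace and stop on an object; the grip force is fixed at half the most. Time passes only in rows, so rows that repeat a pose let the fingers close, or fill a call up. It gives the time, the measured TCP pose, the force, the opening and the grip force at its end, in the units of the state.
- arm.read_state(): the state, without advancing time (a new reading comes with each control period).
- optics.get_image(name): name is "scene" or "top" or "wrist"; returns the picture (420x560x3 uint8, blue, green, red); there is no depth.
- optics.camera_info(name): a dict with "camera_matrix" (3x3 intrinsics, pixels), "view" (4x4, takes a point from world to camera coordinates); the wrist camera has in their place "T_tool_cam" (4x4, takes a point from camera to tool coordinates, whose origin is the TCP and whose axes are the flange's). Camera axes: x right, y up, looking along -z (the intrinsics and any distortion apply to the point x, -y, -z); pixel columns grow to the right and rows downward; lengths in mm; the calibration is good to about 2 mm. A picture is of the moment at which its call begins: read the wrist's pose just before it. camera_info takes no time and is no camera call.
- arm.job_done(): hands the job in; it is judged then, once.
The state is a dict: "clock": time; "joints": joint angles; "joint_vel": joint speeds; "joint_efforts": joint torques, N m; "position": TCP position; "ee_rot": TCP orientation; "contact_force": force on the tool from outside, world axes, zero at the start; "wrist_torque": the same for the moment, N m; "gripper_width": finger opening in mm; "grasp_force": force on a finger pad.
Only numpy, scipy, OpenCV 4.12 (cv2) and the standard library are available. Lean on these libraries where they do the work, as an engineer would, in place of code of your own. Each camera call takes 0.05 s, during which the arm holds its last target. There are 200 camera calls.

## Working session

There is one attempt and no reset: what is moved stays moved. The work goes in short steps, Python scripts to look and compute and a tool call to move; the robot and the scene stay as the last step left them, time stands still between calls to the robot, and variables do not carry over. Pictures are saved under pics/ and viewed, at most 14 in all, crops included, and the job is handed in when it is done.

Besides the shell and the picture viewer there is one more tool, called after "Request:" as name(argument=value, ...), one argument or row to a line, values as JSON. step_arm: Moves the arm, as the interface text tells. Its arguments: {"type":"object","properties":{"motion":{"type":"array","items":{"type":"object","properties":{"dr":{"type":"array","items":{"type":"number"}},"slide":{"type":"array","items":{"type":"number"}},"jaw":{"type":"number"}}}}},"required":["motion"]}

```bash
mkdir -p pics
python3 - <<'E'
from bench import arm, optics
import cv2,numpy as np
np.set_printoptions(precision=3,suppress=True)
s=arm.read_state(); print(s)
for n in("scene","top","wrist"):
    print(n,optics.camera_info(n))
for n in("scene","top"):
    cv2.imwrite(f"pics/{n}0.png",optics.get_image(n))
E
```

```text
{'clock': 0.0, 'joints': array([-0.89 ,  0.386,  0.007, -0.001, -1.194, -0.259]), 'joint_vel': array([ 0.001, -0.001,  0.001,  0.001, -0.   ,  0.001]), 'joint_efforts': array([  0.002, -39.229,  18.84 ,   4.186,  -0.005,  -0.   ]), 'position': array([ 255.627, -569.662,  230.188]), 'ee_rot': array([-0.209,  0.978,  0.001, -0.   ]), 'contact_force': array([ 0.183, -0.661, -0.801]), 'wrist_torque': array([-0.048, -0.014, -0.021]), 'grasp_force': 0.0, 'gripper_width': 85.71854741083433}
scene {'camera_matrix': array([[506.274,   0.   , 281.067],
       [  0.   , 506.274, 210.254],
       [  0.   ,   0.   ,   1.   ]]), 'view': array([[    0.623,     0.782,     0.011,  -248.575],
       [   -0.508,     0.394,     0.766,   216.879],
       [    0.595,    -0.483,     0.643, -1656.194],
       [    0.   ,     0.   ,     0.   ,     1.   ]])}
top {'camera_matrix': array([[384.245,   0.   , 278.734],
       [  0.   , 384.245, 215.485],
       [  0.   ,   0.   ,   1.   ]]), 'view': array([[  -0.008,   -1.   ,    0.015,  -67.654],
       [   0.997,   -0.007,    0.08 , -442.701],
       [  -0.08 ,    0.016,    0.997, -790.787],
       [   0.   ,    0.   ,    0.   ,    1.   ]])}
wrist {'camera_matrix': array([[298.31 ,   0.   , 282.05 ],
       [  0.   , 298.31 , 205.582],
       [  0.   ,   0.   ,   1.   ]]), 'T_tool_cam': array([[  -0.001,    0.948,    0.318,   82.043],
       [   1.   ,    0.001,   -0.   ,   -0.001],
       [  -0.   ,    0.318,   -0.948, -143.401],
       [   0.   ,    0.   ,    0.   ,    1.   ]])}
```

View pics/top0.png

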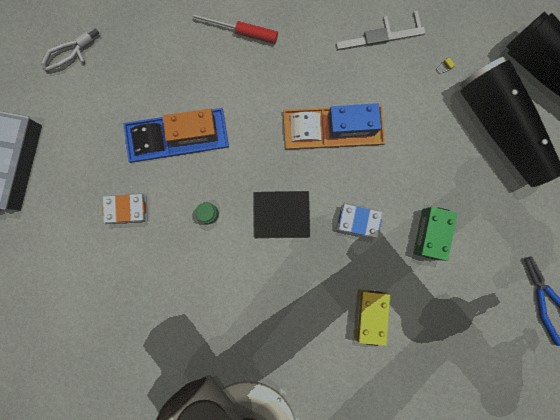

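View pics/scene0.png

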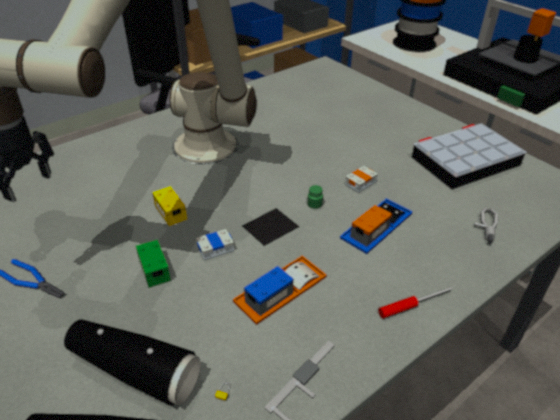

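The top view shows two tall-box candidates per colour role:
- **Blue lid:** (357,120) in the orange tray. The green (436,234) and yellow (375,318) boxes are look-alikes and stay put.
- **Orange lid:** (190,127) in the blue tray.
- **Low boxes:** the blue band is at (360,220) and the orange band at (124,209).
- **Other:** the mat is at (281,214) and the jar at (206,213).

```bash
cat > h.py <<'E'
from bench import arm, optics
import cv2,numpy as np
from scipy.spatial.transform import Rotation as R
np.set_printoptions(precision=2,suppress=True)
def grab(n):
    s=arm.read_state(); c=optics.camera_info(n); im=optics.get_image(n)
    if n=="wrist":
        T=np.eye(4);T[:3,:3]=R.from_quat(s["ee_rot"]).as_matrix();T[:3,3]=s["position"]
        C=T@c["T_tool_cam"]
    else: C=np.linalg.inv(c["view"])
    return im,c["camera_matrix"],C
def cast(px,K,C,z):
    px=np.atleast_2d(np.array(px,float))
    d=np.c_[(px[:,0]-K[0,2])/K[0,0],-(px[:,1]-K[1,2])/K[1,1],-np.ones(len(px))]@C[:3,:3].T
    o=C[:3,3]; return o+d*((z-o[2])/d[:,2])[:,None]
def proj(P,K,C):
    p=(np.atleast_2d(P)-C[:3,3])@C[:3,:3]
    return np.c_[K[0,0]*p[:,0]/-p[:,2]+K[0,2],-K[1,1]*p[:,1]/-p[:,2]+K[1,2]]
RNG={"blue":((100,120,40),(130,255,255)),"orange":((5,130,60),(20,255,255))}
def mask(im,col):
    return cv2.inRange(cv2.cvtColor(im,cv2.COLOR_BGR2HSV),*RNG[col])
def rect(cnt,K,C,z):
    """centre, sides, yaw of the long side (from +y, rad) of contour cast onto z"""
    P=cast(cnt.reshape(-1,2),K,C,z)[:,:2].astype(np.float32)
    b=cv2.boxPoints(cv2.minAreaRect(P)); e=[b[1]-b[0],b[2]-b[1]]
    e.sort(key=np.linalg.norm); l=e[1]*(1 if e[1][1]>0 else -1)
    return b.mean(0),np.linalg.norm(e[0]),np.linalg.norm(e[1]),np.degrees(np.arctan2(-l[0],l[1]))
E
python3 - <<'E'
from h import *
im,K,C=grab("top")
print(C[:3,3])
for col in RNG:
    cs,_=cv2.findContours(mask(im,col),cv2.RETR_EXTERNAL,cv2.CHAIN_APPROX_NONE)
    for c in cs:
        if cv2.contourArea(c)>150:
            print(col,cv2.boundingRect(c),*[ (z,)+rect(c,K,C,z) for z in (10,32,53)],sep="\n   ")
g=cv2.cvtColor(im,cv2.COLOR_BGR2GRAY)
m=(g<45).astype(np.uint8)
for c in cv2.findContours(m,cv2.RETR_EXTERNAL,cv2.CHAIN_APPROX_NONE)[0]:
    if cv2.contourArea(c)>1500: print("dark",cv2.boundingRect(c),rect(c,K,C,2))
crop=np.hstack([cv2.resize(im[95:245,95:235],None,fx=2.8,fy=2.8,interpolation=2),cv2.resize(im[95:245,270:410],None,fx=2.8,fy=2.8,interpolation=2)])
cv2.imwrite("pics/c1.png",crop); print(crop.shape)
E
```

```text
[377.69 -58.39 824.53]
blue
   (537, 286, 23, 60)
   (10, array([ 227.54, -642.21], dtype=float32), np.float32(45.859276), np.float32(123.51913), np.float32(-85.2171))
   (32, array([ 231.6 , -626.44], dtype=float32), np.float32(44.62059), np.float32(120.182976), np.float32(-85.21706))
   (53, array([ 235.47, -611.39], dtype=float32), np.float32(43.43826), np.float32(116.99842), np.float32(-85.21698))
blue
   (352, 207, 18, 28)
   (10, array([ 430.93, -245.  ], dtype=float32), np.float32(28.360186), np.float32(55.77671), np.float32(77.19123))
   (32, array([ 429.49, -239.96], dtype=float32), np.float32(27.594183), np.float32(54.27022), np.float32(77.19128))
   (53, array([ 428.12, -235.15], dtype=float32), np.float32(26.863018), np.float32(52.832207), np.float32(77.19131))
blue
   (124, 108, 104, 54)
   (10, array([619.32, 149.72], dtype=float32), np.float32(87.33847), np.float32(215.53523), np.float32(8.897055))
   (32, array([612.8, 144.1], dtype=float32), np.float32(84.979645), np.float32(209.71371), np.float32(8.897044))
   (53, array([606.57, 138.73], dtype=float32), np.float32(
[... 1155 characters left out ...]
(101.050316), np.float32(8.10478))
orange
   (284, 105, 101, 44)
   (10, array([ 635.78, -192.  ], dtype=float32), np.float32(86.440674), np.float32(215.23882), np.float32(2.5075037))
   (32, array([ 628.81, -188.39], dtype=float32), np.float32(84.10604), np.float32(209.42535), np.float32(2.507489))
   (53, array([ 622.15, -184.95], dtype=float32), np.float32(81.87735), np.float32(203.8761), np.float32(2.5075526))
dark (460, 60, 100, 127) (array([ 637.87, -599.12], dtype=float32), np.float32(135.62099), np.float32(276.7016), np.float32(-60.42946))
dark (506, 12, 54, 85) (array([ 809.5 , -684.73], dtype=float32), np.float32(141.22758), np.float32(161.498), np.float32(-43.48076))
(420, 784, 3)
```

View pics/c1.png

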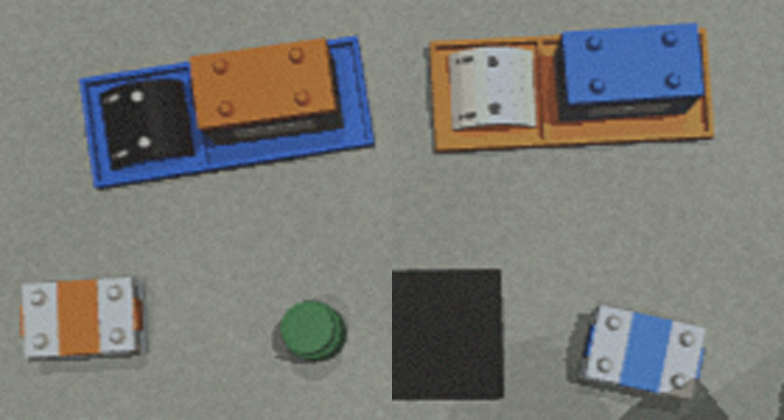

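The crop confirms the blue-lid box in the orange tray and the orange-lid box in the blue tray. It also shows the white-lidded low boxes with blue and orange bands. Next I'll plan the hover over the blue box and locate the mat.

```bash
cat >> h.py <<'E'
def plan(xyz,yaw):
    s=arm.read_state(); A=R.from_quat(s["ee_rot"]); a=np.radians(yaw); c,n=np.cos(a),np.sin(a)
    B=R.from_matrix(np.array([[n,-c,0],[-c,-n,0],[0,0,-1]]))
    print("t %.2f"%s["clock"],"pos",s["position"],"slide",A.inv().apply(np.array(xyz)-s["position"]),"dr",np.degrees((A.inv()*B).as_rotvec())/8,"w %.1f F %.1f"%(s["gripper_width"],s["grasp_force"]))
E
python3 - <<'E'
from h import *
im,K,C=grab("top")
hsv=cv2.cvtColor(im,cv2.COLOR_BGR2HSV)
m=np.zeros(im.shape[:2],np.uint8); m[185:245,245:318]=(hsv[185:245,245:318,2]<60)*255
c=max(cv2.findContours(m,cv2.RETR_EXTERNAL,cv2.CHAIN_APPROX_NONE)[0],key=cv2.contourArea)
print("mat",rect(c,K,C,2)); print("jar",cast([[206,212]],K,C,54))
plan((641,-230,200),3.7)
E
```

```text
mat (array([446.66, -77.25], dtype=float32), np.float32(99.30146), np.float32(118.027695), np.float32(-0.1802046))
jar [[447.36  75.49  54.  ]]
t 0.20 pos [ 255.75 -569.9   230.63] slide [-490.62  152.4    30.8 ] dr [ 0.01  0.01 -8.69] w 85.2 F 0.0
```

Request:
step_arm(
  motion=[
    {"dr": [0,0,-1.1],"slide": [-55,17,3],"jaw": 85},
    {"dr": [0,0,-2.2],"slide": [-110,34,7],"jaw": 85},
    {"dr": [0,0,-3.3],"slide": [-165,51,10],"jaw": 85},
    {"dr": [0,0,-4.4],"slide": [-220,68,14],"jaw": 85},
    {"dr": [0,0,-5.5],"slide": [-275,85,17],"jaw": 85},
    {"dr": [0,0,-6.6],"slide": [-330,102,21],"jaw": 85},
    {"dr": [0,0,-7.7],"slide": [-385,119,24],"jaw": 85},
    {"dr": [0,0,-8.69],"slide": [-440,137,28],"jaw": 85},
  ],
)

```text
clock: 1.2
position: [602.4, -263.6, 203.2]
ee_rot: [0.731, -0.682, -0.0, 0.0]
contact_force: [0.2, -1.0, 1.3]
gripper_width: 85.5
grasp_force: 0.0
```

Run:
```python
from h import *
plan((641,-230,200),3.7)
im,K,C=grab("wrist"); cv2.imwrite("pics/w1.png",im)
cs,_=cv2.findContours(mask(im,"blue"),cv2.RETR_EXTERNAL,cv2.CHAIN_APPROX_NONE)
for c in cs:
    if cv2.contourArea(c)>600: print(cv2.boundingRect(c),rect(c,K,C,53))
```

```text
t 1.20 pos [ 602.43 -263.65  203.16] slide [-30.91 -40.8    3.16] dr [ 0.   -0.    0.03] w 85.5 F 0.0
(403, 200, 56, 35) (array([ 444.64, -244.24], dtype=float32), np.float32(26.321096), np.float32(53.51946), np.float32(78.00746))
(214, 172, 54, 91) (array([ 642.77, -228.84], dtype=float32), np.float32(53.463844), np.float32(101.59934), np.float32(3.7018378))
```

View pics/w1.png

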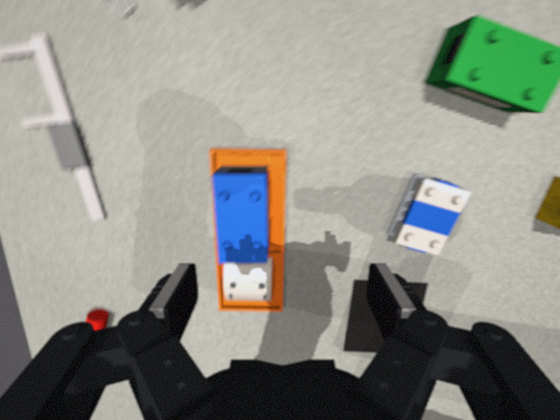

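The wrist picture shows the blue lid at (241,218) with the box pocket around it and no obstruction between the fingers. The measured lid is 53.5 x 101.6 mm at (642.8,-228.8), which agrees with the top view. I'll grasp it.

Request:
step_arm(
  motion=[
    {"dr": [0,0,0],"slide": [-16,-21,20],"jaw": 85},
    {"dr": [0,0,0],"slide": [-32,-42,50],"jaw": 85},
    {"dr": [0,0,0],"slide": [-32,-42,80],"jaw": 85},
    {"dr": [0,0,0],"slide": [-32,-42,110],"jaw": 85},
    {"dr": [0,0,0],"slide": [-32,-42,140],"jaw": 85},
    {"dr": [0,0,0],"slide": [-32,-42,165],"jaw": 85},
    {"dr": [0,0,0],"slide": [-32,-42,181],"jaw": 85},
    {"dr": [0,0,0],"slide": [-32,-42,181],"jaw": 85},
  ],
)

```text
clock: 2.25
position: [639.9, -230.4, 20.3]
ee_rot: [0.729, -0.684, -0.002, 0.001]
contact_force: [0.3, -0.6, -0.4]
gripper_width: 85.0
grasp_force: 0.0
```

Request:
step_arm(
  motion=[
    {"dr": [0,0,0],"slide": [0,0,0],"jaw": 40},
    {"dr": [0,0,0],"slide": [0,0,0],"jaw": 40},
    {"dr": [0,0,0],"slide": [0,0,0],"jaw": 40},
    {"dr": [0,0,0],"slide": [0,0,0],"jaw": 40},
    {"dr": [0,0,0],"slide": [0,0,0],"jaw": 40},
    {"dr": [0,0,0],"slide": [0,0,0],"jaw": 40},
    {"dr": [0,0,0],"slide": [0,0,0],"jaw": 40},
    {"dr": [0,0,0],"slide": [0,0,0],"jaw": 40},
  ],
)

```text
clock: 3.25
position: [642.5, -230.6, 24.0]
ee_rot: [0.73, -0.684, 0.001, -0.001]
contact_force: [0.9, 0.8, 5.4]
gripper_width: 52.8
grasp_force: 66.1
```

Run:
```python
from h import *
plan((447,-77,150),0)
```

```text
t 3.25 pos [ 642.45 -230.57   24.02] slide [-165.76  184.7  -126.76] dr [-0.02 -0.01  0.46] w 52.8 F 66.1
```

Request:
step_arm(
  motion=[
    {"dr": [0,0,0],"slide": [0,0,-20],"jaw": 40},
    {"dr": [0,0,0],"slide": [0,0,-50],"jaw": 40},
    {"dr": [0,0,0],"slide": [0,0,-85],"jaw": 40},
    {"dr": [0,0,0.1],"slide": [-20,22,-110],"jaw": 40},
    {"dr": [0,0,0.2],"slide": [-55,62,-125],"jaw": 40},
    {"dr": [0,0,0.3],"slide": [-95,106,-127],"jaw": 40},
    {"dr": [0,0,0.46],"slide": [-135,150,-127],"jaw": 40},
    {"dr": [0,0,0.46],"slide": [-166,185,-127],"jaw": 40},
  ],
)

```text
clock: 4.25
position: [442.1, -75.8, 148.0]
ee_rot: [-0.707, 0.707, 0.002, -0.001]
contact_force: [0.0, 0.5, -3.6]
gripper_width: 53.1
grasp_force: 65.1
```

Run:
```python
from h import *
plan((447,-77,24),0)
```

```text
t 4.25 pos [442.09 -75.84 148.03] slide [  1.21  -5.4  124.01] dr [ 0.03  0.   -0.01] w 53.1 F 65.1
```

Request:
step_arm(
  motion=[
    {"dr": [0,0,0],"slide": [0,-1,15],"jaw": 40},
    {"dr": [0,0,0],"slide": [0,-1,40],"jaw": 40},
    {"dr": [0,0,0],"slide": [0,-1,70],"jaw": 40},
    {"dr": [0,0,0],"slide": [0,-1,95],"jaw": 40},
    {"dr": [0,0,0],"slide": [0,-1,110],"jaw": 40},
    {"dr": [0,0,0],"slide": [0,-1,118],"jaw": 40},
    {"dr": [0,0,0],"slide": [0,-1,120],"jaw": 40},
    {"dr": [0,0,0],"slide": [0,-1,120],"jaw": 40},
  ],
)

```text
clock: 5.25
position: [446.9, -76.7, 29.5]
ee_rot: [0.707, -0.707, 0.0, -0.0]
contact_force: [-0.6, 0.2, -2.5]
gripper_width: 52.8
grasp_force: 65.0
```

Run:
```python
from h import *
plan((447,-77,23),0); print(arm.read_state()["contact_force"])
```

```text
t 5.25 pos [446.92 -76.65  29.55] slide [ 0.35 -0.08  6.55] dr [-0.  0.  0.] w 52.8 F 65.0
[-0.63  0.21 -2.47]
```

Request:
step_arm(
  motion=[
    {"dr": [0,0,0],"slide": [0,0,2],"jaw": 40},
    {"dr": [0,0,0],"slide": [0,0,4],"jaw": 40},
    {"dr": [0,0,0],"slide": [0,0,5],"jaw": 40},
    {"dr": [0,0,0],"slide": [0,0,6],"jaw": 40},
    {"dr": [0,0,0],"slide": [0,0,6.5],"jaw": 40},
    {"dr": [0,0,0],"slide": [0,0,7],"jaw": 40},
    {"dr": [0,0,0],"slide": [0,0,7],"jaw": 40},
    {"dr": [0,0,0],"slide": [0,0,7],"jaw": 40},
  ],
)

```text
clock: 6.25
position: [446.8, -76.6, 23.0]
ee_rot: [0.707, -0.707, 0.0, -0.0]
contact_force: [-2.4, 1.6, 6.5]
gripper_width: 53.2
grasp_force: 66.2
```

Seated, since the contact force changed sign. Release and rise.

Request:
step_arm(
  motion=[
    {"dr": [0,0,0],"slide": [0,0,0],"jaw": 85},
    {"dr": [0,0,0],"slide": [0,0,0],"jaw": 85},
    {"dr": [0,0,0],"slide": [0,0,0],"jaw": 85},
    {"dr": [0,0,0],"slide": [0,0,0],"jaw": 85},
    {"dr": [0,0,0],"slide": [0,0,-20],"jaw": 85},
    {"dr": [0,0,0],"slide": [0,0,-60],"jaw": 85},
    {"dr": [0,0,0],"slide": [0,0,-120],"jaw": 85},
    {"dr": [0,0,0],"slide": [0,0,-177],"jaw": 85},
  ],
)

```text
clock: 7.25
position: [446.5, -76.7, 201.2]
ee_rot: [0.707, -0.707, 0.0, -0.0]
contact_force: [1.0, 0.2, -0.5]
gripper_width: 85.2
grasp_force: 0.0
```

Run:
```python
from h import *
plan((620,95,200),8.1)
```

```text
t 7.25 pos [446.49 -76.74 201.17] slide [-171.71 -173.54    1.18] dr [-0.   -0.   -1.01] w 85.2 F 0.0
```

Request:
step_arm(
  motion=[
    {"dr": [0,0,-0.2],"slide": [-35,-35,0],"jaw": 85},
    {"dr": [0,0,-0.5],"slide": [-75,-76,0],"jaw": 85},
    {"dr": [0,0,-0.8],"slide": [-115,-116,0],"jaw": 85},
    {"dr": [0,0,-1.0],"slide": [-150,-151,0],"jaw": 85},
    {"dr": [0,0,-1.01],"slide": [-172,-174,0],"jaw": 85},
    {"dr": [0,0,-1.01],"slide": [-172,-174,0],"jaw": 85},
    {"dr": [0,0,-1.01],"slide": [-172,-174,0],"jaw": 85},
    {"dr": [0,0,-1.01],"slide": [-172,-174,0],"jaw": 85},
  ],
)

```text
clock: 8.25
position: [620.1, 94.6, 199.6]
ee_rot: [0.755, -0.656, -0.0, 0.0]
contact_force: [0.0, 0.7, -0.7]
gripper_width: 85.1
grasp_force: 0.0
```

Run:
```python
from h import *
im,K,C=grab("wrist"); cv2.imwrite("pics/w2.png",im)
for col,z in(("orange",53),("blue",10)):
  cs,_=cv2.findContours(mask(im,col),cv2.RETR_EXTERNAL,cv2.CHAIN_APPROX_NONE)
  for c in cs:
    if cv2.contourArea(c)>600: print(col,cv2.boundingRect(c),rect(c,K,C,z))
plan((627,113,22),8.1)
```

```text
orange (244, 159, 54, 96) (array([628.34, 115.2 ], dtype=float32), np.float32(54.697384), np.float32(103.27746), np.float32(7.998409))
blue (234, 135, 79, 168) (array([620.59, 151.86], dtype=float32), np.float32(85.65481), np.float32(216.49557), np.float32(8.831017))
blue (455, 0, 98, 96) (array([422.96, -72.85], dtype=float32), np.float32(68.58015), np.float32(88.333206), np.float32(0.033690564))
t 8.30 pos [620.21  94.58 199.72] slide [-17.27  -9.28 177.72] dr [-0.    0.   -0.01] w 85.0 F 0.0
```

View pics/w2.png

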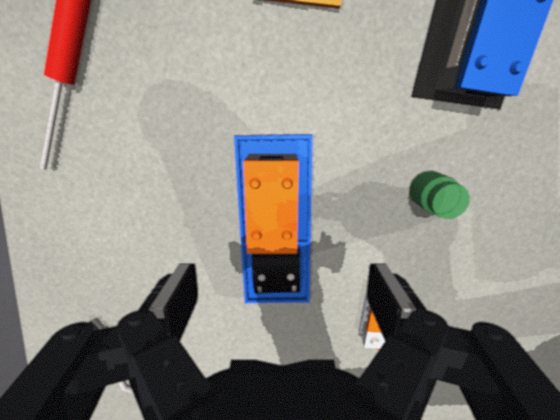

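The wrist picture shows the orange lid at (271,205) inside the blue tray, and the parked blue box square on the mat at the upper right. The sizes match, so grasp.

Request:
step_arm(
  motion=[
    {"dr": [0,0,0],"slide": [-10,-5,20],"jaw": 85},
    {"dr": [0,0,0],"slide": [-19,-10.5,50],"jaw": 85},
    {"dr": [0,0,0],"slide": [-19,-10.5,85],"jaw": 85},
    {"dr": [0,0,0],"slide": [-19,-10.5,115],"jaw": 85},
    {"dr": [0,0,0],"slide": [-19,-10.5,145],"jaw": 85},
    {"dr": [0,0,0],"slide": [-19,-10.5,166],"jaw": 85},
    {"dr": [0,0,0],"slide": [-19,-10.5,178],"jaw": 85},
    {"dr": [0,0,0],"slide": [-19,-10.5,178],"jaw": 85},
  ],
)

```text
clock: 9.3
position: [628.1, 115.2, 21.0]
ee_rot: [0.755, -0.656, -0.0, 0.001]
contact_force: [-0.5, 0.4, -0.0]
gripper_width: 85.1
grasp_force: 0.0
```

Request:
step_arm(
  motion=[
    {"dr": [0,0,0],"slide": [0,0,0],"jaw": 85},
    {"dr": [0,0,0],"slide": [0,0,0],"jaw": 40},
    {"dr": [0,0,0],"slide": [0,0,0],"jaw": 40},
    {"dr": [0,0,0],"slide": [0,0,0],"jaw": 40},
    {"dr": [0,0,0],"slide": [0,0,0],"jaw": 40},
    {"dr": [0,0,0],"slide": [0,0,0],"jaw": 40},
    {"dr": [0,0,0],"slide": [0,0,0],"jaw": 40},
    {"dr": [0,0,0],"slide": [0,0,0],"jaw": 40},
  ],
)

```text
clock: 10.3
position: [628.9, 115.9, 22.4]
ee_rot: [0.755, -0.655, 0.0, -0.0]
contact_force: [-0.8, 0.2, 5.6]
gripper_width: 53.4
grasp_force: 66.1
```

Run:
```python
from h import *
plan((638,-233,150),2.5)
```

```text
t 10.30 pos [628.9  115.89  22.38] slide [ 346.68   40.03 -127.7 ] dr [-0.01  0.    0.7 ] w 53.4 F 66.1
```

Request:
step_arm(
  motion=[
    {"dr": [0,0,0],"slide": [0,0,-20],"jaw": 40},
    {"dr": [0,0,0],"slide": [0,0,-50],"jaw": 40},
    {"dr": [0,0,0],"slide": [0,0,-85],"jaw": 40},
    {"dr": [0,0,0],"slide": [5,0,-115],"jaw": 40},
    {"dr": [0,0,0.1],"slide": [25,3,-127],"jaw": 40},
    {"dr": [0,0,0.2],"slide": [60,7,-128],"jaw": 40},
    {"dr": [0,0,0.3],"slide": [105,12,-128],"jaw": 40},
    {"dr": [0,0,0.4],"slide": [155,17,-128],"jaw": 40},
  ],
)

```text
clock: 11.3
position: [631.9, -42.1, 147.2]
ee_rot: [0.736, -0.677, -0.001, 0.001]
contact_force: [0.9, 0.2, -3.1]
gripper_width: 53.1
grasp_force: 65.3
```

Request:
step_arm(
  motion=[
    {"dr": [0,0,0.1],"slide": [50,3,0],"jaw": 40},
    {"dr": [0,0,0.2],"slide": [100,6,0],"jaw": 40},
    {"dr": [0,0,0.25],"slide": [140,9,0],"jaw": 40},
    {"dr": [0,0,0.3],"slide": [170,11,0],"jaw": 40},
    {"dr": [0,0,0.3],"slide": [186,12,0],"jaw": 40},
    {"dr": [0,0,0.3],"slide": [191,12,0],"jaw": 40},
    {"dr": [0,0,0.3],"slide": [191,12,0],"jaw": 40},
    {"dr": [0,0,0.3],"slide": [191,12,0],"jaw": 40},
  ],
)

```text
clock: 12.3
position: [637.9, -230.4, 149.3]
ee_rot: [0.723, -0.691, -0.0, -0.0]
contact_force: [0.4, -0.3, -2.8]
gripper_width: 52.9
grasp_force: 65.3
```

Run:
```python
from h import *
im,K,C=grab("wrist"); cv2.imwrite("pics/w3.png",im)
for z in(10,):
  cs,_=cv2.findContours(mask(im,"orange"),cv2.RETR_EXTERNAL,cv2.CHAIN_APPROX_NONE)
  for c in cs:
    if cv2.contourArea(c)>600: print(cv2.boundingRect(c),rect(c,K,C,z))
plan((638.8,-232.5,28),2.5)
```

```text
(214, 183, 138, 186) (array([ 632.88, -124.13], dtype=float32), np.float32(138.11487), np.float32(233.17563), np.float32(2.6135943))
(235, 122, 94, 45) (array([ 640.52, -277.47], dtype=float32), np.float32(40.602642), np.float32(85.77061), np.float32(-87.48318))
t 12.35 pos [ 637.98 -230.4   149.42] slide [  2.16  -0.7  121.42] dr [-0.    0.    0.01] w 52.8 F 65.3
```

View pics/w3.png

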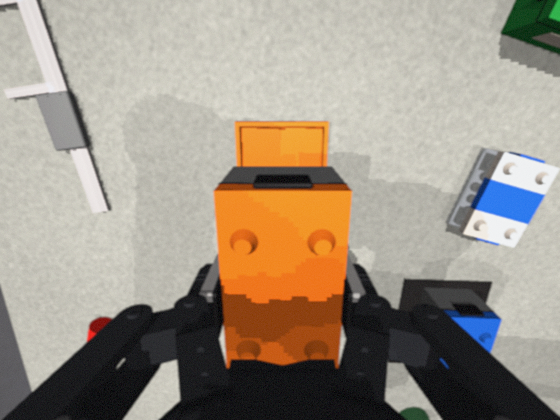

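The wrist picture shows the orange box in hand at (285,270) and the tray end at (282,145). This puts the pocket at about (638.7,-232), as computed. Lower it.

Request:
step_arm(
  motion=[
    {"dr": [0,0,0],"slide": [2,-1,15],"jaw": 40},
    {"dr": [0,0,0],"slide": [2,-1,40],"jaw": 40},
    {"dr": [0,0,0],"slide": [2,-1,70],"jaw": 40},
    {"dr": [0,0,0],"slide": [2,-1,95],"jaw": 40},
    {"dr": [0,0,0],"slide": [2,-1,110],"jaw": 40},
    {"dr": [0,0,0],"slide": [2,-1,118],"jaw": 40},
    {"dr": [0,0,0],"slide": [2,-1,121],"jaw": 40},
    {"dr": [0,0,0],"slide": [2,-1,121],"jaw": 40},
  ],
)

```text
clock: 13.35
position: [639.4, -233.6, 29.0]
ee_rot: [0.722, -0.692, 0.001, -0.0]
contact_force: [-0.4, -0.3, -3.4]
gripper_width: 53.0
grasp_force: 65.3
```

Request:
step_arm(
  motion=[
    {"dr": [0,0,0],"slide": [0,0,1],"jaw": 40},
    {"dr": [0,0,0],"slide": [0,0,2],"jaw": 40},
    {"dr": [0,0,0],"slide": [0,0,3],"jaw": 40},
    {"dr": [0,0,0],"slide": [0,0,4],"jaw": 40},
    {"dr": [0,0,0],"slide": [0,0,5],"jaw": 40},
    {"dr": [0,0,0],"slide": [0,0,5.5],"jaw": 40},
    {"dr": [0,0,0],"slide": [0,0,6],"jaw": 40},
    {"dr": [0,0,0],"slide": [0,0,6],"jaw": 40},
  ],
)

```text
clock: 14.35
position: [638.9, -233.5, 22.5]
ee_rot: [0.722, -0.692, 0.0, 0.0]
contact_force: [-0.2, 1.2, -3.1]
gripper_width: 53.1
grasp_force: 65.4
```

Request:
step_arm(
  motion=[
    {"dr": [0,0,0],"slide": [0,0,0.3],"jaw": 40},
    {"dr": [0,0,0],"slide": [0,0,0.6],"jaw": 40},
    {"dr": [0,0,0],"slide": [0,0,0.9],"jaw": 40},
    {"dr": [0,0,0],"slide": [0,0,1.2],"jaw": 40},
    {"dr": [0,0,0],"slide": [0,0,1.5],"jaw": 40},
    {"dr": [0,0,0],"slide": [0,0,1.5],"jaw": 40},
    {"dr": [0,0,0],"slide": [0,0,1.5],"jaw": 40},
    {"dr": [0,0,0],"slide": [0,0,1.5],"jaw": 40},
  ],
)

```text
clock: 15.35
position: [638.9, -233.5, 22.4]
ee_rot: [0.722, -0.691, 0.0, 0.0]
contact_force: [-4.1, 2.2, 6.4]
gripper_width: 53.1
grasp_force: 66.6
```

Contact, so the box is seated. Release, rise and go back towards the mat.

Request:
step_arm(
  motion=[
    {"dr": [0,0,0],"slide": [0,0,0],"jaw": 85},
    {"dr": [0,0,0],"slide": [0,0,0],"jaw": 85},
    {"dr": [0,0,0],"slide": [0,0,0],"jaw": 85},
    {"dr": [0,0,0],"slide": [0,0,0],"jaw": 85},
    {"dr": [0,0,0],"slide": [0,0,-20],"jaw": 85},
    {"dr": [0,0,0],"slide": [0,0,-60],"jaw": 85},
    {"dr": [0,0,0],"slide": [0,0,-120],"jaw": 85},
    {"dr": [0,0,0],"slide": [0,0,-178],"jaw": 85},
  ],
)

```text
clock: 16.35
position: [638.7, -233.6, 200.5]
ee_rot: [0.722, -0.692, 0.0, 0.0]
contact_force: [0.8, 0.4, 0.0]
gripper_width: 84.6
grasp_force: 0.0
```

Run:
```python
from h import *
plan((447,-77,150),0)
im,K,C=grab("wrist"); cv2.imwrite("pics/w4.png",im)
for z,col in((53,"orange"),(10,"orange"),(32,"blue")):
  cs,_=cv2.findContours(mask(im,col),cv2.RETR_EXTERNAL,cv2.CHAIN_APPROX_NONE)
  for c in cs:
    if cv2.contourArea(c)>600: print(z,cv2.boundingRect(c),rect(c,K,C,z))
```

```text
t 16.35 pos [ 638.75 -233.56  200.48] slide [-164.76  184.76   50.48] dr [ 0.   -0.    0.31] w 84.6 F 0.0
53 (243, 123, 79, 172) (array([ 636.97, -205.55], dtype=float32), np.float32(75.83668), np.float32(188.5637), np.float32(2.4612598))
10 (243, 123, 79, 172) (array([ 636.2 , -189.32], dtype=float32), np.float32(87.04673), np.float32(216.43658), np.float32(2.4612412))
32 (418, 285, 53, 45) (array([434.34, -85.43], dtype=float32), np.float32(63.555378), np.float32(64.19228), np.float32(-89.83482))
32 (446, 171, 60, 38) (array([ 429.64, -237.31], dtype=float32), np.float32(28.897476), np.float32(58.622627), np.float32(77.01744))
```

View pics/w4.png

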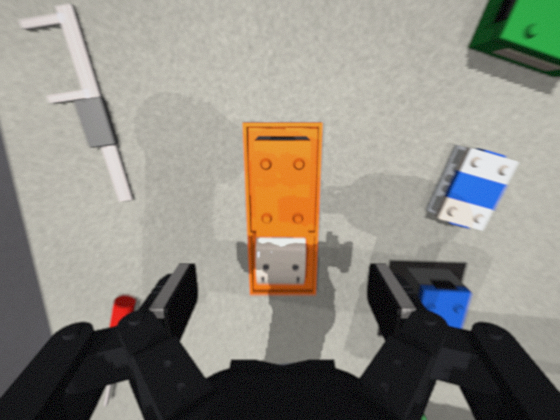

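The orange box sits squarely in the orange tray's pocket at (282,190), and the white cuff is undisturbed. Now back to the blue box on the mat.

Request:
step_arm(
  motion=[
    {"dr": [0,0,0.05],"slide": [-30,34,0],"jaw": 85},
    {"dr": [0,0,0.1],"slide": [-65,73,5],"jaw": 85},
    {"dr": [0,0,0.2],"slide": [-105,118,15],"jaw": 85},
    {"dr": [0,0,0.31],"slide": [-140,157,30],"jaw": 85},
    {"dr": [0,0,0.31],"slide": [-160,180,40],"jaw": 85},
    {"dr": [0,0,0.31],"slide": [-165,185,50],"jaw": 85},
    {"dr": [0,0,0.31],"slide": [-165,185,50],"jaw": 85},
    {"dr": [0,0,0.31],"slide": [-165,185,50],"jaw": 85},
  ],
)

```text
clock: 17.4
position: [448.3, -77.0, 149.1]
ee_rot: [-0.707, 0.707, -0.0, 0.0]
contact_force: [-0.0, -0.3, 0.4]
gripper_width: 85.1
grasp_force: 0.0
```

Run:
```python
from h import *
plan((446.8,-76.6,23),0)
```

```text
t 17.40 pos [448.27 -77.   149.07] slide [ -0.42   1.62 126.07] dr [-0.01 -0.   -0.  ] w 85.1 F 0.0
```

Request:
step_arm(
  motion=[
    {"dr": [0,0,0],"slide": [0,1,20],"jaw": 85},
    {"dr": [0,0,0],"slide": [0,1,50],"jaw": 85},
    {"dr": [0,0,0],"slide": [0,1,80],"jaw": 85},
    {"dr": [0,0,0],"slide": [0,1,105],"jaw": 85},
    {"dr": [0,0,0],"slide": [0,1,120],"jaw": 85},
    {"dr": [0,0,0],"slide": [0,1,126],"jaw": 85},
    {"dr": [0,0,0],"slide": [0,1,126],"jaw": 85},
    {"dr": [0,0,0],"slide": [0,1,126],"jaw": 85},
  ],
)

```text
clock: 18.4
position: [446.7, -76.7, 23.4]
ee_rot: [-0.707, 0.707, -0.0, 0.001]
contact_force: [-0.2, -0.8, -0.1]
gripper_width: 84.8
grasp_force: 0.0
```

Request:
step_arm(
  motion=[
    {"dr": [0,0,0],"slide": [0,0,0],"jaw": 40},
    {"dr": [0,0,0],"slide": [0,0,0],"jaw": 40},
    {"dr": [0,0,0],"slide": [0,0,0],"jaw": 40},
    {"dr": [0,0,0],"slide": [0,0,0],"jaw": 40},
    {"dr": [0,0,0],"slide": [0,0,0],"jaw": 40},
    {"dr": [0,0,0],"slide": [0,0,0],"jaw": 40},
    {"dr": [0,0,0],"slide": [0,0,0],"jaw": 40},
    {"dr": [0,0,0],"slide": [0,0,0],"jaw": 40},
  ],
)

```text
clock: 19.4
position: [446.6, -76.6, 23.7]
ee_rot: [0.707, -0.707, 0.001, -0.001]
contact_force: [-0.9, -0.1, 6.1]
gripper_width: 53.3
grasp_force: 64.3
```

Run:
```python
from h import *
plan((627,109.5,150),8.85)
```

```text
t 19.40 pos [446.59 -76.57  23.66] slide [-185.95 -180.75 -126.02] dr [-0.01 -0.   -1.1 ] w 53.3 F 64.3
```

Request:
step_arm(
  motion=[
    {"dr": [0,0,0],"slide": [0,0,-20],"jaw": 40},
    {"dr": [0,0,0],"slide": [0,0,-50],"jaw": 40},
    {"dr": [0,0,0],"slide": [0,0,-85],"jaw": 40},
    {"dr": [0,0,0],"slide": [-5,-5,-115],"jaw": 40},
    {"dr": [0,0,-0.1],"slide": [-25,-24,-126],"jaw": 40},
    {"dr": [0,0,-0.3],"slide": [-55,-53,-126],"jaw": 40},
    {"dr": [0,0,-0.5],"slide": [-90,-87,-126],"jaw": 40},
    {"dr": [0,0,-0.8],"slide": [-125,-121,-126],"jaw": 40},
  ],
)

```text
clock: 20.4
position: [566.6, 49.3, 147.8]
ee_rot: [0.746, -0.666, -0.001, 0.001]
contact_force: [1.3, -0.7, -3.4]
gripper_width: 53.0
grasp_force: 64.4
```

Request:
step_arm(
  motion=[
    {"dr": [0,0,-0.1],"slide": [-29,-33,0],"jaw": 40},
    {"dr": [0,0,-0.2],"slide": [-48,-54,0],"jaw": 40},
    {"dr": [0,0,-0.3],"slide": [-54,-66,0],"jaw": 40},
    {"dr": [0,0,-0.3],"slide": [-54,-66,0],"jaw": 40},
    {"dr": [0,0,-0.3],"slide": [-54,-66,0],"jaw": 40},
    {"dr": [0,0,-0.3],"slide": [-54,-66,0],"jaw": 40},
    {"dr": [0,0,-0.3],"slide": [-54,-66,0],"jaw": 40},
    {"dr": [0,0,-0.3],"slide": [-54,-66,0],"jaw": 40},
  ],
)

```text
clock: 21.4
position: [626.3, 109.1, 149.1]
ee_rot: [0.759, -0.651, 0.0, -0.0]
contact_force: [0.1, 0.7, -3.7]
gripper_width: 52.6
grasp_force: 64.3
```

Run:
```python
from h import *
plan((627,109,29),8.85)
```

```text
t 21.40 pos [626.28 109.11 149.06] slide [  0.23  -0.66 120.06] dr [-0.    0.   -0.01] w 52.6 F 64.3
```

Request:
step_arm(
  motion=[
    {"dr": [0,0,0],"slide": [0,-0.5,15],"jaw": 40},
    {"dr": [0,0,0],"slide": [0,-0.5,40],"jaw": 40},
    {"dr": [0,0,0],"slide": [0,-0.5,70],"jaw": 40},
    {"dr": [0,0,0],"slide": [0,-0.5,95],"jaw": 40},
    {"dr": [0,0,0],"slide": [0,-0.5,110],"jaw": 40},
    {"dr": [0,0,0],"slide": [0,-0.5,118],"jaw": 40},
    {"dr": [0,0,0],"slide": [0,-0.5,121],"jaw": 40},
    {"dr": [0,0,0],"slide": [0,-0.5,121],"jaw": 40},
  ],
)

```text
clock: 22.4
position: [627.4, 109.6, 28.4]
ee_rot: [0.759, -0.651, 0.0, -0.001]
contact_force: [0.2, 0.5, -3.0]
gripper_width: 52.9
grasp_force: 64.4
```

Request:
step_arm(
  motion=[
    {"dr": [0,0,0],"slide": [0,0,1],"jaw": 40},
    {"dr": [0,0,0],"slide": [0,0,2],"jaw": 40},
    {"dr": [0,0,0],"slide": [0,0,3],"jaw": 40},
    {"dr": [0,0,0],"slide": [0,0,3.5],"jaw": 40},
    {"dr": [0,0,0],"slide": [0,0,4],"jaw": 40},
    {"dr": [0,0,0],"slide": [0,0,4],"jaw": 40},
    {"dr": [0,0,0],"slide": [0,0,4],"jaw": 40},
    {"dr": [0,0,0],"slide": [0,0,4],"jaw": 40},
  ],
)

```text
clock: 23.4
position: [627.0, 109.5, 24.7]
ee_rot: [0.759, -0.651, 0.0, -0.0]
contact_force: [-3.5, -0.4, 5.8]
gripper_width: 53.0
grasp_force: 65.4
```

Request:
step_arm(
  motion=[
    {"dr": [0,0,0],"slide": [0,0,0],"jaw": 85},
    {"dr": [0,0,0],"slide": [0,0,0],"jaw": 85},
    {"dr": [0,0,0],"slide": [0,0,0],"jaw": 85},
    {"dr": [0,0,0],"slide": [0,0,0],"jaw": 85},
    {"dr": [0,0,0],"slide": [0,0,-20],"jaw": 85},
    {"dr": [0,0,0],"slide": [0,0,-60],"jaw": 85},
    {"dr": [0,0,0],"slide": [0,0,-120],"jaw": 85},
    {"dr": [0,0,0],"slide": [0,0,-176],"jaw": 85},
  ],
)

```text
clock: 24.4
position: [626.9, 109.4, 201.7]
ee_rot: [0.759, -0.651, 0.0, -0.0]
contact_force: [1.3, 2.8, 0.7]
gripper_width: 85.0
grasp_force: 0.0
```

Run:
```python
from h import *
im,K,C=grab("wrist")
# lugs
x0,y0=240,120
cv2.imwrite("pics/w5.png",np.hstack([cv2.resize(im[120:300,220:340],None,fx=3.2,fy=3.2,interpolation=2),cv2.resize(cv2.imread("pics/w4.png")[115:295,220:340],None,fx=3.2,fy=3.2,interpolation=2)]))
plan((459,251-20,200),1.5)
im,K,C=grab("top")
for col,z in(("blue",53),("orange",53),("orange",32)):
  for c in cv2.findContours(mask(im,col),cv2.RETR_EXTERNAL,cv2.CHAIN_APPROX_NONE)[0]:
    if cv2.contourArea(c)>200: print(col,z,cv2.boundingRect(c),rect(c,K,C,z))
```

```text
t 24.45 pos [631.22 110.02 211.4 ] slide [-146.21  151.56    8.93] dr [-0.12  0.01  0.93] w 85.0 F 0.0
blue 53 (537, 286, 23, 60) (array([ 235.48, -611.16], dtype=float32), np.float32(43.264793), np.float32(116.90683), np.float32(-85.77278))
blue 53 (352, 207, 18, 28) (array([ 428.2 , -235.23], dtype=float32), np.float32(26.71481), np.float32(53.197647), np.float32(76.77646))
blue 53 (123, 108, 105, 54) (array([606.74, 138.68], dtype=float32), np.float32(82.74304), np.float32(204.35143), np.float32(9.018761))
orange 53 (116, 195, 14, 27) (array([456.7 , 242.68], dtype=float32), np.float32(25.949074), np.float32(52.798523), np.float32(-88.54998))
orange 53 (284, 105, 101, 44) (array([ 622.18, -184.95], dtype=float32), np.float32(82.18524), np.float32(203.94057), np.float32(2.6342933))
orange 32 (116, 195, 14, 27) (array([458.85, 250.88], dtype=float32), np.float32(26.655384), np.float32(54.235622), np.float32(-88.55016))
orange 32 (284, 105, 101, 44) (array([ 628.84, -188.4 ], dtype=float32), np.float32(84.42222), np.float32(209.49158), np.float32(2.6342258))
```

View pics/w5.png

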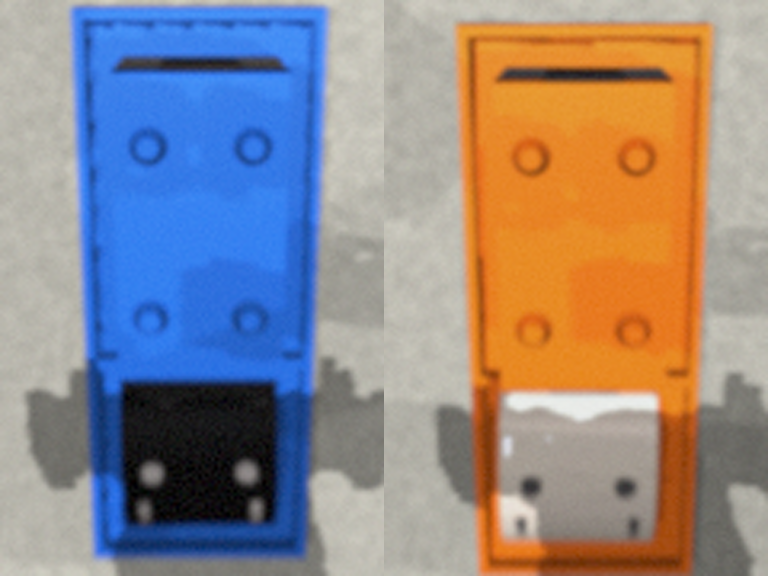

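Both tall boxes are in their own trays with the lugs clearly visible. The crop positions are blue (148,147),(253,147),(150,319),(250,319) and orange (531,157),(637,157),(533,331),(633,331). I'll compute the lid centres from them.

```bash
cat >> h.py <<'E'
def wpose(p,q):
    c=optics.camera_info("wrist"); T=np.eye(4);T[:3,:3]=R.from_quat(q).as_matrix();T[:3,3]=p
    return c["camera_matrix"],T@c["T_tool_cam"]
def lugs(px,K,C,z):
    "px: two at far (-y) end, then two near (+y) end"
    P=cast(px,K,C,z)[:,:2]; c=P.mean(0); d=(P[2]+P[3]-P[0]-P[1])/2
    return c,"len",np.linalg.norm(d),"wid",np.linalg.norm(P[1]-P[0]),"yaw",np.degrees(np.arctan2(-d[0],d[1]))
E
python3 - <<'E'
from h import *
K,C=wpose([626.9,109.4,201.7],[.759,-.651,0,0])
print(lugs(np.array([(148,147),(253,147),(150,319),(250,319)])/3.2+[220,120],K,C,56))
K,C=wpose([638.75,-233.56,200.48],[.722,-.692,0,0])
print(lugs(np.array([(531-384,157),(637-384,157),(533-384,331),(633-384,331)])/3.2+[220,115],K,C,56))
plan((460,235,200),1.5)
E
```

```text
(array([625.91, 111.77]), 'len', np.float64(56.38978328317046), 'wid', np.float64(32.11287042040085), 'yaw', np.float64(8.585040117703494))
(array([ 638.35, -233.05]), 'len', np.float64(56.609794661497645), 'wid', np.float64(32.21677492860756), 'yaw', np.float64(2.084418980739127))
t 24.50 pos [630.91 110.34 208.35] slide [-149.53  149.74    6.22] dr [-0.11  0.02  0.92] w 84.8 F 0.0
```

Request:
step_arm(
  motion=[
    {"dr": [0,0,0.1],"slide": [-20,20,2],"jaw": 85},
    {"dr": [0,0,0.3],"slide": [-55,55,4],"jaw": 85},
    {"dr": [0,0,0.5],"slide": [-95,95,2],"jaw": 85},
    {"dr": [0,0,0.7],"slide": [-128,129,2],"jaw": 85},
    {"dr": [0,0,0.92],"slide": [-145,146,1],"jaw": 85},
    {"dr": [0,0,0.92],"slide": [-150,151,1],"jaw": 85},
    {"dr": [0,0,0.92],"slide": [-150,151,1],"jaw": 85},
    {"dr": [0,0,0.92],"slide": [-150,151,1],"jaw": 85},
  ],
)

```text
clock: 25.5
position: [455.4, 234.2, 198.6]
ee_rot: [0.716, -0.698, 0.0, 0.0]
contact_force: [-0.5, 0.3, -0.6]
gripper_width: 84.6
grasp_force: 0.0
```

Run:
```python
from h import *
im,K,C=grab("wrist"); cv2.imwrite("pics/w6.png",im)
for c in cv2.findContours(mask(im,"orange"),cv2.RETR_EXTERNAL,cv2.CHAIN_APPROX_NONE)[0]:
    if cv2.contourArea(c)>150: print(cv2.boundingRect(c),rect(c,K,C,32))
plan((460,253,8),1.5)
```

```text
(253, 190, 50, 26) (array([459.78, 253.14], dtype=float32), np.float32(28.590137), np.float32(53.547096), np.float32(-87.42822))
t 25.55 pos [455.35 234.06 198.56] slide [-18.87  -5.14 190.55] dr [ 0.   -0.   -0.01] w 85.2 F 0.0
```

The orange low box reads 53.5 mm across at (459.8,253.1), consistent with the top view, so grasp low at TCP z≈3.

Request:
step_arm(
  motion=[
    {"dr": [0,0,-0.05],"slide": [-10,-3,20],"jaw": 85},
    {"dr": [0,0,-0.05],"slide": [-19,-5,55],"jaw": 85},
    {"dr": [0,0,-0.05],"slide": [-19,-5,95],"jaw": 85},
    {"dr": [0,0,-0.05],"slide": [-19,-5,130],"jaw": 85},
    {"dr": [0,0,-0.05],"slide": [-19,-5,160],"jaw": 85},
    {"dr": [0,0,-0.05],"slide": [-19,-5,180],"jaw": 85},
    {"dr": [0,0,-0.05],"slide": [-19,-5,190],"jaw": 85},
    {"dr": [0,0,-0.05],"slide": [-19,-5,194],"jaw": 85},
  ],
)

```text
clock: 26.55
position: [459.7, 253.4, 4.4]
ee_rot: [0.718, -0.696, 0.0, 0.0]
contact_force: [0.3, 0.3, -0.1]
gripper_width: 84.9
grasp_force: 0.0
```

Request:
step_arm(
  motion=[
    {"dr": [0,0,0],"slide": [0,0,0],"jaw": 85},
    {"dr": [0,0,0],"slide": [0,0,0],"jaw": 85},
    {"dr": [0,0,0],"slide": [0,0,0],"jaw": 40},
    {"dr": [0,0,0],"slide": [0,0,0],"jaw": 40},
    {"dr": [0,0,0],"slide": [0,0,0],"jaw": 40},
    {"dr": [0,0,0],"slide": [0,0,0],"jaw": 40},
    {"dr": [0,0,0],"slide": [0,0,0],"jaw": 40},
    {"dr": [0,0,0],"slide": [0,0,0],"jaw": 40},
  ],
)

```text
clock: 27.55
position: [459.7, 254.1, 5.7]
ee_rot: [0.719, -0.695, 0.0, -0.001]
contact_force: [-1.3, -0.6, 5.7]
gripper_width: 53.0
grasp_force: 63.4
```

Run:
```python
from h import *
plan((638.5,-233,150),2.2)
```

```text
t 27.55 pos [459.73 254.14   5.7 ] slide [ 492.65 -162.77 -144.52] dr [-0.01  0.01 -0.04] w 53.0 F 63.4
```

Request:
step_arm(
  motion=[
    {"dr": [0,0,0],"slide": [0,0,-20],"jaw": 40},
    {"dr": [0,0,0],"slide": [0,0,-50],"jaw": 40},
    {"dr": [0,0,0],"slide": [0,0,-90],"jaw": 40},
    {"dr": [0,0,0],"slide": [5,-2,-125],"jaw": 40},
    {"dr": [0,0,0],"slide": [25,-8,-143],"jaw": 40},
    {"dr": [0,0,0],"slide": [60,-20,-145],"jaw": 40},
    {"dr": [0,0,0],"slide": [105,-35,-145],"jaw": 40},
    {"dr": [0,0,0],"slide": [155,-51,-145],"jaw": 40},
  ],
)

```text
clock: 28.55
position: [515.1, 99.3, 149.4]
ee_rot: [0.719, -0.695, -0.0, 0.0]
contact_force: [0.6, 0.8, -1.7]
gripper_width: 53.3
grasp_force: 63.0
```

Request:
step_arm(
  motion=[
    {"dr": [0,0,0],"slide": [50,-17,0],"jaw": 40},
    {"dr": [0,0,0],"slide": [100,-33,0],"jaw": 40},
    {"dr": [0,0,0],"slide": [150,-50,0],"jaw": 40},
    {"dr": [0,0,0],"slide": [200,-67,0],"jaw": 40},
    {"dr": [0,0,0],"slide": [245,-82,0],"jaw": 40},
    {"dr": [0,0,0],"slide": [285,-95,0],"jaw": 40},
    {"dr": [0,0,0],"slide": [315,-105,0],"jaw": 40},
    {"dr": [0,0,0],"slide": [333,-111,0],"jaw": 40},
  ],
)

```text
clock: 29.55
position: [636.5, -230.1, 148.5]
ee_rot: [0.718, -0.696, -0.001, 0.0]
contact_force: [-0.5, 0.3, -2.6]
gripper_width: 52.9
grasp_force: 63.0
```

Run:
```python
from h import *
plan((638.5,-233,115),2.2)
```

```text
t 29.55 pos [ 636.52 -230.1   148.54] slide [ 2.99 -1.95 33.54] dr [ 0.01  0.01 -0.06] w 52.9 F 63.0
```

Request:
step_arm(
  motion=[
    {"dr": [0,0,0],"slide": [1,-1,10],"jaw": 40},
    {"dr": [0,0,0],"slide": [2,-1,25],"jaw": 40},
    {"dr": [0,0,0],"slide": [2,-1,45],"jaw": 40},
    {"dr": [0,0,0],"slide": [2,-1,60],"jaw": 40},
    {"dr": [0,0,0],"slide": [2,-1,65],"jaw": 40},
    {"dr": [0,0,0],"slide": [2,-1,68],"jaw": 40},
    {"dr": [0,0,0],"slide": [2,-1,68],"jaw": 40},
    {"dr": [0,0,0],"slide": [2,-1,68],"jaw": 40},
  ],
)

```text
clock: 30.55
position: [638.4, -230.9, 82.5]
ee_rot: [0.718, -0.696, 0.001, -0.0]
contact_force: [0.3, 1.4, -1.5]
gripper_width: 53.0
grasp_force: 63.0
```

Run:
```python
from h import *
plan((638.5,-233,62),2.2)
im,K,C=grab("wrist"); cv2.imwrite("pics/w7.png",cv2.resize(im[150:410,180:400],None,fx=2.3,fy=2.3,interpolation=2))
```

```text
t 30.55 pos [ 638.38 -230.92   82.55] slide [ 2.08 -0.03 20.55] dr [-0.01 -0.   -0.04] w 53.0 F 63.0
```

View pics/w7.png

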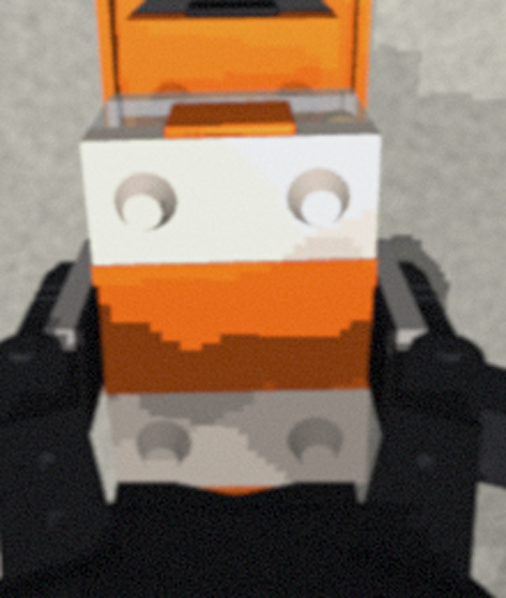

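The picture shows the low orange box in hand, square above the orange tall box. Its near lugs are at crop (146,200) and (318,198), the band edges at y≈265 and 390, and the lid's front edge at y≈138.

Run:
```python
from h import *
K,C=wpose([638.38,-230.92,82.55],[.718,-.696,0,0])
f=lambda p:np.array(p)/2.3+[180,150]
for z in (107,109,111):
  print(z,"front,b1,b2",cast(f([(230,137),(235,264),(237,391)]),K,C,z)[:,:2].ravel(), "corners",cast(f([(81,140),(380,136)]),K,C,z)[:,:2].ravel())
  print(lugs(f([(147,201),(318,198),(163,443),(316,440)]),K,C,z+2))
# front lugs of tall box, base slots
print(cast(f([(172,88),(297,88)]),K,C,57)[:,:2])
```

```text
107 front,b1,b2 [ 640.36 -271.07  638.64 -244.73  637.3  -214.62] corners [ 667.74 -269.65  612.83 -272.09]
(array([ 638.  , -231.37]), 'len', np.float64(56.229330011727434), 'wid', np.float64(31.873951981497864), 'yaw', np.float64(3.19043459949184))
109 front,b1,b2 [ 640.37 -271.77  638.67 -245.88  637.36 -216.27] corners [ 667.29 -270.38  613.3  -272.78]
(array([ 638.05, -232.76]), 'len', np.float64(55.26774354961904), 'wid', np.float64(31.32887060291999), 'yaw', np.float64(3.19043459949172))
111 front,b1,b2 [ 640.37 -272.47  638.71 -247.02  637.42 -217.92] corners [ 666.84 -271.1   613.77 -273.46]
(array([ 638.09, -234.16]), 'len', np.float64(54.306157087510634), 'wid', np.float64(30.78378922434224), 'yaw', np.float64(3.190434599491777))
[[ 655.33 -266.29]
 [ 623.5  -267.26]]
```

Request:
step_arm(
  motion=[
    {"dr": [0,0,0],"slide": [1,0,0],"jaw": 40},
    {"dr": [0,0,0],"slide": [2,0,4],"jaw": 40},
    {"dr": [0,0,0],"slide": [2,0,9],"jaw": 40},
    {"dr": [0,0,0],"slide": [2,0,13],"jaw": 40},
    {"dr": [0,0,0],"slide": [2,0,16],"jaw": 40},
    {"dr": [0,0,0],"slide": [2,0,17],"jaw": 40},
    {"dr": [0,0,0],"slide": [2,0,18],"jaw": 40},
    {"dr": [0,0,0],"slide": [2,0,18],"jaw": 40},
  ],
)

```text
clock: 31.6
position: [638.1, -232.8, 63.9]
ee_rot: [0.718, -0.696, 0.0, -0.0]
contact_force: [0.3, -0.1, -1.8]
gripper_width: 53.1
grasp_force: 63.0
```

Request:
step_arm(
  motion=[
    {"dr": [0,0,0],"slide": [0,0,0.7],"jaw": 40},
    {"dr": [0,0,0],"slide": [0,0,1.4],"jaw": 40},
    {"dr": [0,0,0],"slide": [0,0,2.1],"jaw": 40},
    {"dr": [0,0,0],"slide": [0,0,2.8],"jaw": 40},
    {"dr": [0,0,0],"slide": [0,0,3.5],"jaw": 40},
    {"dr": [0,0,0],"slide": [0,0,4],"jaw": 40},
    {"dr": [0,0,0],"slide": [0,0,4],"jaw": 40},
    {"dr": [0,0,0],"slide": [0,0,4],"jaw": 40},
  ],
)

```text
clock: 32.6
position: [638.1, -232.8, 59.8]
ee_rot: [0.718, -0.696, 0.0, -0.0]
contact_force: [-0.1, 0.6, -1.0]
gripper_width: 53.1
grasp_force: 63.0
```

Request:
step_arm(
  motion=[
    {"dr": [0,0,0],"slide": [0,0,0.4],"jaw": 40},
    {"dr": [0,0,0],"slide": [0,0,0.8],"jaw": 40},
    {"dr": [0,0,0],"slide": [0,0,1.2],"jaw": 40},
    {"dr": [0,0,0],"slide": [0,0,1.6],"jaw": 40},
    {"dr": [0,0,0],"slide": [0,0,2],"jaw": 40},
    {"dr": [0,0,0],"slide": [0,0,2],"jaw": 40},
    {"dr": [0,0,0],"slide": [0,0,2],"jaw": 40},
    {"dr": [0,0,0],"slide": [0,0,2],"jaw": 40},
  ],
)

```text
clock: 33.6
position: [638.1, -232.9, 58.8]
ee_rot: [0.718, -0.696, 0.0, -0.0]
contact_force: [-2.6, 1.7, 5.4]
gripper_width: 53.1
grasp_force: 63.6
```

Contact came at 58.8, against an expected 58.7, so it is fully down. Release.

Request:
step_arm(
  motion=[
    {"dr": [0,0,0],"slide": [0,0,0],"jaw": 85},
    {"dr": [0,0,0],"slide": [0,0,0],"jaw": 85},
    {"dr": [0,0,0],"slide": [0,0,0],"jaw": 85},
    {"dr": [0,0,0],"slide": [0,0,0],"jaw": 85},
    {"dr": [0,0,0],"slide": [0,0,-15],"jaw": 85},
    {"dr": [0,0,0],"slide": [0,0,-50],"jaw": 85},
    {"dr": [0,0,0],"slide": [0,0,-100],"jaw": 85},
    {"dr": [0,0,0],"slide": [0,0,-141],"jaw": 85},
  ],
)

```text
clock: 34.6
position: [638.5, -233.1, 202.4]
ee_rot: [0.719, -0.696, 0.001, -0.001]
contact_force: [0.3, 0.3, 0.0]
gripper_width: 85.2
grasp_force: 0.0
```

Run:
```python
from h import *
plan((431,-250,200),-13)
```

```text
t 34.60 pos [ 638.52 -233.06  202.41] slide [ 10.18 207.97   1.8 ] dr [-0.02 -0.01  1.86] w 85.2 F 0.0
```

Request:
step_arm(
  motion=[
    {"dr": [0,0,0.3],"slide": [2,40,0],"jaw": 85},
    {"dr": [0,0,0.8],"slide": [4,90,0],"jaw": 85},
    {"dr": [0,0,1.3],"slide": [7,140,0],"jaw": 85},
    {"dr": [0,0,1.7],"slide": [9,180,0],"jaw": 85},
    {"dr": [0,0,1.86],"slide": [10,203,0],"jaw": 85},
    {"dr": [0,0,1.86],"slide": [10,208,0],"jaw": 85},
    {"dr": [0,0,1.86],"slide": [10,208,0],"jaw": 85},
    {"dr": [0,0,1.86],"slide": [10,208,0],"jaw": 85},
  ],
)

```text
clock: 35.6
position: [431.5, -249.6, 199.0]
ee_rot: [-0.623, 0.783, -0.0, 0.0]
contact_force: [0.7, 0.9, 0.2]
gripper_width: 84.5
grasp_force: 0.0
```

Run:
```python
from h import *
im,K,C=grab("wrist"); cv2.imwrite("pics/w8.png",im)
for c in cv2.findContours(mask(im,"blue"),cv2.RETR_EXTERNAL,cv2.CHAIN_APPROX_NONE)[0]:
    if cv2.contourArea(c)>150: print(cv2.boundingRect(c),rect(c,K,C,32))
plan((430,-238,3),-13)
```

```text
(261, 184, 51, 25) (array([ 429.82, -237.36], dtype=float32), np.float32(27.205877), np.float32(54.60327), np.float32(76.96846))
t 35.65 pos [ 431.4  -249.49  198.77] slide [-10.9    3.98 195.77] dr [-0. -0.  0.] w 85.1 F 0.0
```

Request:
step_arm(
  motion=[
    {"dr": [0,0,0],"slide": [-6,2,20],"jaw": 85},
    {"dr": [0,0,0],"slide": [-11.5,4.3,55],"jaw": 85},
    {"dr": [0,0,0],"slide": [-11.5,4.3,95],"jaw": 85},
    {"dr": [0,0,0],"slide": [-11.5,4.3,130],"jaw": 85},
    {"dr": [0,0,0],"slide": [-11.5,4.3,160],"jaw": 85},
    {"dr": [0,0,0],"slide": [-11.5,4.3,180],"jaw": 85},
    {"dr": [0,0,0],"slide": [-11.5,4.3,190],"jaw": 85},
    {"dr": [0,0,0],"slide": [-11.5,4.3,194.5],"jaw": 85},
  ],
)

```text
clock: 36.65
position: [429.3, -237.4, 3.9]
ee_rot: [-0.622, 0.783, 0.0, -0.0]
contact_force: [0.7, -0.3, -0.2]
gripper_width: 84.8
grasp_force: 0.0
```

Request:
step_arm(
  motion=[
    {"dr": [0,0,0],"slide": [0,0,0],"jaw": 85},
    {"dr": [0,0,0],"slide": [0,0,0],"jaw": 85},
    {"dr": [0,0,0],"slide": [0,0,0],"jaw": 40},
    {"dr": [0,0,0],"slide": [0,0,0],"jaw": 40},
    {"dr": [0,0,0],"slide": [0,0,0],"jaw": 40},
    {"dr": [0,0,0],"slide": [0,0,0],"jaw": 40},
    {"dr": [0,0,0],"slide": [0,0,0],"jaw": 40},
    {"dr": [0,0,0],"slide": [0,0,0],"jaw": 40},
  ],
)

```text
clock: 37.65
position: [429.5, -237.5, 5.1]
ee_rot: [-0.622, 0.783, -0.001, 0.0]
contact_force: [-0.9, 0.4, 6.1]
gripper_width: 53.1
grasp_force: 64.4
```

Run:
```python
from h import *
plan((626.4,111,150),8.7)
```

```text
t 37.65 pos [ 429.53 -237.49    5.13] slide [-383.83 -113.62 -144.75] dr [-0.01 -0.   -2.71] w 53.1 F 64.4
```

Request:
step_arm(
  motion=[
    {"dr": [0,0,0],"slide": [0,0,-20],"jaw": 40},
    {"dr": [0,0,0],"slide": [0,0,-50],"jaw": 40},
    {"dr": [0,0,0],"slide": [0,0,-90],"jaw": 40},
    {"dr": [0,0,0],"slide": [-5,-1,-125],"jaw": 40},
    {"dr": [0,0,0],"slide": [-20,-6,-143],"jaw": 40},
    {"dr": [0,0,0],"slide": [-45,-13,-145],"jaw": 40},
    {"dr": [0,0,0],"slide": [-80,-24,-145],"jaw": 40},
    {"dr": [0,0,0],"slide": [-120,-36,-145],"jaw": 40},
  ],
)

```text
clock: 38.65
position: [490.7, -127.7, 148.9]
ee_rot: [-0.622, 0.783, 0.0, -0.0]
contact_force: [1.3, -0.4, -2.0]
gripper_width: 52.6
grasp_force: 63.6
```

Request:
step_arm(
  motion=[
    {"dr": [0,0,-0.3],"slide": [-40,-12,0],"jaw": 40},
    {"dr": [0,0,-0.7],"slide": [-80,-24,0],"jaw": 40},
    {"dr": [0,0,-1.2],"slide": [-122,-36,0],"jaw": 40},
    {"dr": [0,0,-1.7],"slide": [-164,-48,0],"jaw": 40},
    {"dr": [0,0,-2.1],"slide": [-202,-60,0],"jaw": 40},
    {"dr": [0,0,-2.5],"slide": [-235,-70,0],"jaw": 40},
    {"dr": [0,0,-2.7],"slide": [-255,-76,0],"jaw": 40},
    {"dr": [0,0,-2.7],"slide": [-264,-78,0],"jaw": 40},
  ],
)

```text
clock: 39.65
position: [626.4, 111.6, 148.6]
ee_rot: [0.758, -0.652, -0.0, 0.001]
contact_force: [0.6, 0.0, -1.2]
gripper_width: 52.6
grasp_force: 63.6
```

Run:
```python
from h import *
plan((626.4,111,82),8.7)
```

```text
t 39.65 pos [626.39 111.6  148.58] slide [ 0.59 -0.02 66.58] dr [ 0.01 -0.   -0.02] w 52.6 F 63.6
```

Request:
step_arm(
  motion=[
    {"dr": [0,0,0],"slide": [0,0,10],"jaw": 40},
    {"dr": [0,0,0],"slide": [0,0,25],"jaw": 40},
    {"dr": [0,0,0],"slide": [0,0,45],"jaw": 40},
    {"dr": [0,0,0],"slide": [0,0,58],"jaw": 40},
    {"dr": [0,0,0],"slide": [0,0,64],"jaw": 40},
    {"dr": [0,0,0],"slide": [0,0,67],"jaw": 40},
    {"dr": [0,0,0],"slide": [0,0,67],"jaw": 40},
    {"dr": [0,0,0],"slide": [0,0,67],"jaw": 40},
  ],
)

```text
clock: 40.65
position: [626.9, 111.2, 82.9]
ee_rot: [0.758, -0.652, 0.0, -0.001]
contact_force: [0.7, -0.3, -1.5]
gripper_width: 52.9
grasp_force: 63.6
```

Run:
```python
from h import *
plan((626.4,111,63),8.7); s=arm.read_state(); print(s["position"],s["ee_rot"])
im,K,C=grab("wrist"); cv2.imwrite("pics/w9.png",cv2.resize(im[150:410,180:400],None,fx=2.3,fy=2.3,interpolation=2))
```

```text
t 40.65 pos [626.9  111.23  82.95] slide [ 0.16  0.55 19.95] dr [-0.01  0.   -0.02] w 52.9 F 63.6
[626.9  111.23  82.95] [ 0.76 -0.65  0.   -0.  ]
```

View pics/w9.png

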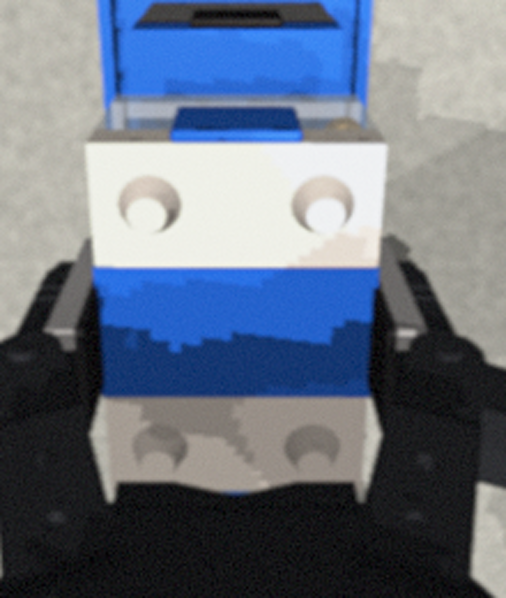

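The blue low box is in hand and square above the blue tall box. Its lugs are at crop (150,205), (323,204), (160,446) and (312,446), the front edge at y≈142 and the band at y≈267 and 396.

Run:
```python
from h import *
K,C=wpose([626.9,111.23,82.95],[.758,-.652,0,0])
f=lambda p:np.array(p)/2.3+[180,150]
z=109
print("front,b1,b2",cast(f([(236,142),(236,267),(236,396)]),K,C,z)[:,:2].ravel())
print(lugs(f([(150,205),(323,204),(160,446),(312,446)]),K,C,z+1))
```

```text
front,b1,b2 [632.48  71.86 628.64  97.28 624.11 127.27]
(array([626.46, 111.43]), 'len', np.float64(56.095187163218064), 'wid', np.float64(32.156853569890814), 'yaw', np.float64(8.494991470425985))
```

It is aligned within about 1 mm of the lid at (626,111.7). Lower it.

Request:
step_arm(
  motion=[
    {"dr": [0,0,0],"slide": [0,0.3,2],"jaw": 40},
    {"dr": [0,0,0],"slide": [0,0.3,6],"jaw": 40},
    {"dr": [0,0,0],"slide": [0,0.3,11],"jaw": 40},
    {"dr": [0,0,0],"slide": [0,0.3,15],"jaw": 40},
    {"dr": [0,0,0],"slide": [0,0.3,17],"jaw": 40},
    {"dr": [0,0,0],"slide": [0,0.3,19],"jaw": 40},
    {"dr": [0,0,0],"slide": [0,0.3,20],"jaw": 40},
    {"dr": [0,0,0],"slide": [0,0.3,20],"jaw": 40},
  ],
)

```text
clock: 41.7
position: [626.2, 111.0, 62.3]
ee_rot: [0.758, -0.652, 0.0, 0.0]
contact_force: [0.2, -0.6, -1.6]
gripper_width: 53.1
grasp_force: 63.6
```

Request:
step_arm(
  motion=[
    {"dr": [0,0,0],"slide": [0,0,0.7],"jaw": 40},
    {"dr": [0,0,0],"slide": [0,0,1.4],"jaw": 40},
    {"dr": [0,0,0],"slide": [0,0,2.1],"jaw": 40},
    {"dr": [0,0,0],"slide": [0,0,2.8],"jaw": 40},
    {"dr": [0,0,0],"slide": [0,0,3.5],"jaw": 40},
    {"dr": [0,0,0],"slide": [0,0,4],"jaw": 40},
    {"dr": [0,0,0],"slide": [0,0,4],"jaw": 40},
    {"dr": [0,0,0],"slide": [0,0,4],"jaw": 40},
  ],
)

```text
clock: 42.7
position: [626.2, 111.0, 58.3]
ee_rot: [0.758, -0.652, -0.0, -0.0]
contact_force: [0.4, 0.4, -1.3]
gripper_width: 53.0
grasp_force: 63.7
```

Request:
step_arm(
  motion=[
    {"dr": [0,0,0],"slide": [0,0,0.4],"jaw": 40},
    {"dr": [0,0,0],"slide": [0,0,0.8],"jaw": 40},
    {"dr": [0,0,0],"slide": [0,0,1.1],"jaw": 40},
    {"dr": [0,0,0],"slide": [0,0,1.4],"jaw": 40},
    {"dr": [0,0,0],"slide": [0,0,1.5],"jaw": 40},
    {"dr": [0,0,0],"slide": [0,0,1.5],"jaw": 40},
    {"dr": [0,0,0],"slide": [0,0,1.5],"jaw": 40},
    {"dr": [0,0,0],"slide": [0,0,1.5],"jaw": 40},
  ],
)

```text
clock: 43.7
position: [626.3, 111.0, 58.2]
ee_rot: [0.758, -0.652, 0.0, -0.0]
contact_force: [-3.6, -0.2, 6.8]
gripper_width: 52.8
grasp_force: 64.6
```

Seated at 58.2, against an expected 58.1. Release, rise, and check.

Request:
step_arm(
  motion=[
    {"dr": [0,0,0],"slide": [0,0,0],"jaw": 85},
    {"dr": [0,0,0],"slide": [0,0,0],"jaw": 85},
    {"dr": [0,0,0],"slide": [0,0,0],"jaw": 85},
    {"dr": [0,0,0],"slide": [0,0,0],"jaw": 85},
    {"dr": [0,0,0],"slide": [0,0,-15],"jaw": 85},
    {"dr": [0,0,0],"slide": [0,0,-50],"jaw": 85},
    {"dr": [0,0,0],"slide": [0,0,-100],"jaw": 85},
    {"dr": [0,0,0],"slide": [0,0,-141],"jaw": 85},
  ],
)

```text
clock: 44.7
position: [626.7, 111.1, 201.3]
ee_rot: [0.758, -0.652, 0.001, -0.001]
contact_force: [0.8, 0.1, -0.6]
gripper_width: 84.9
grasp_force: 0.0
```

Request:
step_arm(
  motion=[
    {"dr": [0,0,0],"slide": [0,20,-10],"jaw": 85},
    {"dr": [0,0,0],"slide": [10,60,-20],"jaw": 85},
    {"dr": [0,0,0],"slide": [20,110,-30],"jaw": 85},
    {"dr": [0,0,0],"slide": [25,150,-30],"jaw": 85},
    {"dr": [0,0,0],"slide": [30,175,-30],"jaw": 85},
    {"dr": [0,0,0],"slide": [30,180,-30],"jaw": 85},
    {"dr": [0,0,0],"slide": [30,180,-30],"jaw": 85},
    {"dr": [0,0,0],"slide": [30,180,-30],"jaw": 85},
  ],
)

```text
clock: 45.7
position: [453.6, 54.9, 227.9]
ee_rot: [0.758, -0.652, 0.0, -0.0]
contact_force: [-1.0, 1.0, 0.4]
gripper_width: 85.0
grasp_force: 0.0
```

Run:
```python
from h import *
im,K,C=grab("scene"); a=im[170:330,215:425]
cv2.imwrite("pics/s2.png",cv2.resize(a,None,fx=3.7,fy=3.7,interpolation=2))
```

```text
(no output)
```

View pics/s2.png

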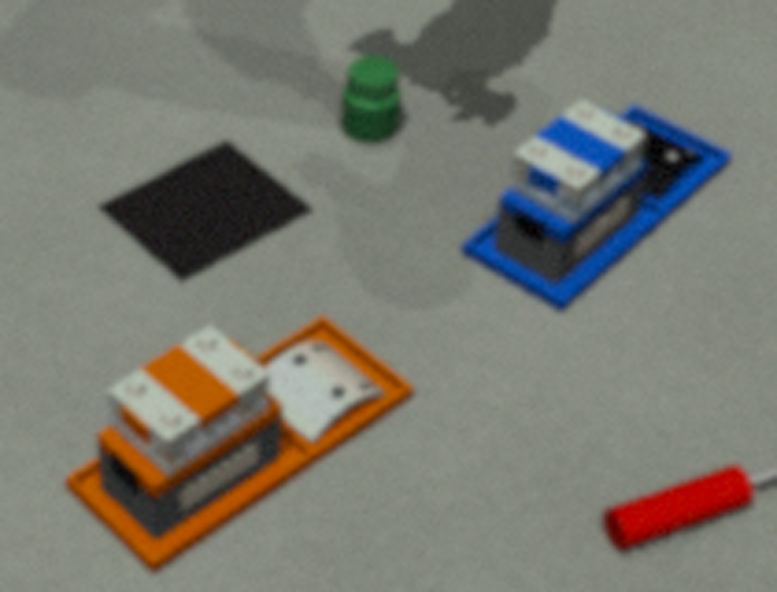

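Both stacks, at (190,430) and (575,190), are level and fully seated in their own trays. The cuffs, the jar and the mat are in order, so I'm handing in.

```bash
python3 -c "
from bench import arm
print(arm.job_done())"
```

```text
the job is handed in; nothing more can be done
None
```

The job is handed in at about 46 s: blue box in the blue tray, orange box in the orange tray, and each low box seated on the tall box of its own colour, with the cuffs and jar not touched.

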